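# Move the microscope objectives to the carrier tray in reverse order

### The job

The microscope's nosepiece is filled in the opposite order, so move all four objectives from the storage rack into the carrier tray, one per pocket, in reverse order: the one nearest the rack's white stripe goes into the pocket farthest from the tray's white cap, the next one beside it, and so on, until the one farthest from the stripe stands next to the white cap. They are optics: keep them upright, set them down gently without dropping them, and leave them all standing nose up in their pockets.

Things in the scene. Friction and masses are not known exactly. Their poses are not given: they have to be found in the camera images.
- obj_red: microscope objective with a red band and red shoulder, loose, about 150 g, standing upright, nose up, in the storage rack on the pad of its colour. Dark round barrel 30 mm in diameter from the underside up to 46 mm, then a coloured shoulder tapering to 18 mm at 58 mm, then a steel nose 16 mm in diameter to 64 mm. Origin at the centre of its underside, z up along its axis; its yaw means nothing.
- obj_yellow: microscope objective with a yellow band and yellow shoulder, loose, about 150 g, standing upright, nose up, in the storage rack on the pad of its colour. Dark round barrel 30 mm in diameter from the underside up to 46 mm, then a coloured shoulder tapering to 18 mm at 58 mm, then a steel nose 16 mm in diameter to 64 mm. Origin at the centre of its underside, z up along its axis; its yaw means nothing.
- obj_green: microscope objective with a green band and green shoulder, loose, about 150 g, standing upright, nose up, in the storage rack on the pad of its colour. Dark round barrel 30 mm in diameter from the underside up to 46 mm, then a coloured shoulder tapering to 18 mm at 58 mm, then a steel nose 16 mm in diameter to 64 mm. Origin at the centre of its underside, z up along its axis; its yaw means nothing.
- obj_blue: microscope objective with a blue band and blue shoulder, loose, about 150 g, standing upright, nose up, in the storage rack on the pad of its colour. Dark round barrel 30 mm in diameter from the underside up to 46 mm, then a coloured shoulder tapering to 18 mm at 58 mm, then a steel nose 16 mm in diameter to 64 mm. Origin at the centre of its underside, z up along its axis; its yaw means nothing.
- pad_red: red round pad, 48 mm in diameter and 6 mm high, fixed on the storage rack (a dark steel bar 70 x 264 mm, its top 12 mm above the table; pad top at 18 mm). Four pads stand in one straight row, 60 mm apart. Origin at the centre of the underside; its y axis runs along the row towards the end of the rack that carries the white stripe (70 x 16 mm, across the bar), its x axis across the row.
- pad_yellow: yellow round pad, 48 mm in diameter and 6 mm high, fixed on the storage rack (a dark steel bar 70 x 264 mm, its top 12 mm above the table; pad top at 18 mm). Four pads stand in one straight row, 60 mm apart. Origin at the centre of the underside; its y axis runs along the row towards the end of the rack that carries the white stripe (70 x 16 mm, across the bar), its x axis across the row.
- pad_green: green round pad, 48 mm in diameter and 6 mm high, fixed on the storage rack (a dark steel bar 70 x 264 mm, its top 12 mm above the table; pad top at 18 mm). Four pads stand in one straight row, 60 mm apart. Origin at the centre of the underside; its y axis runs along the row towards the end of the rack that carries the white stripe (70 x 16 mm, across the bar), its x axis across the row.
- pad_blue: blue round pad, 48 mm in diameter and 6 mm high, fixed on the storage rack (a dark steel bar 70 x 264 mm, its top 12 mm above the table; pad top at 18 mm). Four pads stand in one straight row, 60 mm apart. Origin at the centre of the underside; its y axis runs along the row towards the end of the rack that carries the white stripe (70 x 16 mm, across the bar), its x axis across the row.
- tray: carrier tray, fixed, grey floor with black walls, a straight row of four open pockets. Origin at the centre of its underside, on the table; y along the row, x across it. Pocket centres at y = -84, -28, 28 and 84 mm (x = 0); each pocket is 52 x 52 mm inside, floor 5 mm and wall tops 12 mm above the table, walls 4 mm thick. One end carries a white cap, the other a black cap (13 mm high, at y = 125 and -125 mm); which is where changes.
- white_cap: white end cap of the carrier tray, fixed, 60 x 22 x 13 mm, at either end of the tray (y = +125 or -125 mm in the tray's frame). Origin at the centre of its underside.
Not all that is in view belongs to the job. What is shaped like the white_cap but pink is not meant.

How it is judged:
By the outcome, as a careful person would: the job done as asked, in the order asked, and still so for the second after the job is handed in, with the robot touching nothing.
It also fails if it takes over 99 s, if anything falls off the work surface, if the arm or the gripper's body presses on something with over 40 N, if the wrist force passes 120 N, or if a joint passes its speed limit or range.

### The arm

A 6-joint arm with a two-finger parallel gripper is mounted at the origin on the work surface. World frame = base frame: x ahead of the robot, y to its left, z up, the work surface at z = 0. Lengths are in mm, angles in rad, forces in N, time in s.
With the tool pointing down it reaches from about 350 to 975 mm from the base axis. Payload 17.4 kg.
Tool frame: the origin (TCP) lies midway between the tips of the shut fingers; the grasp point (between the pads) lies 19 mm behind it (ctrl.tcp_to_grasp is the distance from the TCP to the grasp point, in mm); z points along the fingers, y is the direction in which the jaws open and shut (so a half turn about z gives the same grasp; the last joint's range is limited). The gripper opens to 85 mm and grips with 20 to 120 N. Pads are 22 mm wide; open, the fingers measure 114 mm over their backs; the gripper's body (76 mm by 85 mm) begins 54 mm behind the grasp point. The pads swing forward as they close: fully open they stand 13 mm farther back than shut.
Start: joints at [-0.038, 0.116, 1.442, -0, 1.584, -0.038], TCP at [675.006, -0.009, 231.303] pointing down, gripper open.
Joint ranges: [-2.83, 2.83], [-0.83, 2.19], [0.07, 2.5], [-1.14, 4.28], [0.01, 3], [-2.97, 2.97]. Speed limits (rad/s): [1.89, 1.89, 2.22, 3.14, 3.14, 3.14].

### API

Orientations are given as a unit quaternion [x, y, z, w].
In Python, from bench import ctrl gives the robot as it stands.
- The arm moves only by the tool servo_tool, never from a script. Its argument "targets" is a list of rows, each a list of 2 entries, a list of its own where there are three numbers: the shift along the tool's x, y, z in cm, then the turn, a rotation vector about the tool's x, y, z in degrees. In form: [[[dx, dy, dz], [rx, ry, rz]], ...]. A call has 1 to 8 rows; each row shifts and turns the commanded pose from where the row before left it, along the tool's axes as they then stand; what a row does not reach is not made up. A row lasts 1/8 s, in which the tool goes at most 62.5 mm and 10.7 degrees, less where a joint would pass 70% of its speed; a pose out of reach is approached as far as the arm can. A call with a gripper value outside its range is refused whole. "claw" is the finger opening in cm, from 0 to 8.54, set as the call begins (left out, the last holds). The fingers move at their own pace and stop on an object; "grip_force" is the grip in N (left out, the last holds). Time passes only in rows, so rows that do not move let the fingers close. It gives the time, the measured TCP pose, the force and the opening at its end, in the units of the state.
- ctrl.sense(): the state, without advancing time (a new reading comes with each control period).
- ctrl.grab_frame(name): name is "scene" or "side" or "wrist"; returns a dict with "img" (400x640x3 uint8, red, green, blue), "intrinsics" (3x3 intrinsics, pixels), "R" (3x3) and "t" (3): a world point X has camera coordinates R X + t. Camera axes: x right, y down, z forward; pixel columns grow to the right and rows downward; lengths in mm; the calibration is good to about 2 mm. A picture is of the moment at which its call begins. There is no depth.
- ctrl.close_job(): hands the job in, once; it reports no verdict.
The state is a dict: "clock": time; "q": joint angles; "qvel": joint speeds; "joint_torque": joint torques, N m; "ee_pos": TCP position; "ee_rot": TCP orientation; "force": force on the tool from outside, world axes, zero at the start; "wrist_torque": the same for the moment, N m; "gripper_width": opening from 0.0 (shut) to 1.0 (fully open).
Only numpy, scipy, OpenCV 4.12 (cv2) and the standard library are available. Lean on these libraries where they do the work, as an engineer would, in place of code of your own. Each camera call takes 0.05 s, during which the arm holds its last target. There are 200 camera calls.

## Working session

There is one attempt and no reset: what is moved stays moved. The work goes in short steps, Python scripts to look and compute and a tool call to move; the robot and the scene stay as the last step left them, time stands still between calls to the robot, and variables do not carry over. Pictures are saved under pics/ and viewed, about 12 in all and at most 16, crops included, and the job is handed in when it is done.

Besides the shell and the picture viewer there is one more tool, called by a JSON object that holds its "fn" and its "kwargs". servo_tool: Moves the arm, as the interface text tells. Its arguments: {"type":"object","properties":{"targets":{"type":"array"},"claw":{"type":"number"},"grip_force":{"type":"number"}},"required":["targets"]}

```bash
mkdir -p pics; cat > h.py <<'E'
from bench import ctrl
import numpy as np, cv2
from scipy.spatial.transform import Rotation as Ro
def ray(f,u,v,z):
    R=np.array(f["R"]);t=np.array(f["t"]);K=np.array(f["intrinsics"])
    c=-R.T@t; d=R.T@np.linalg.solve(K,[u,v,1.]); return c+d*(z-c[2])/d[2]
def proj(f,X):
    p=np.array(f["intrinsics"])@(np.array(f["R"])@np.array(X,float)+np.array(f["t"])); return p[:2]/p[2]
def save(f,n): cv2.imwrite("pics/"+n+".png",f["img"][:,:,::-1])
E
python3 - <<'E'
from h import *
for n in ["scene","side","wrist"]:
    f=ctrl.grab_frame(n); save(f,n+"0"); np.save("pics/"+n+"0.npy",f,allow_pickle=True)
    R=np.array(f["R"]); print(n,(-R.T@f["t"]).round(),R[2].round(2))
s=ctrl.sense(); print(s, ctrl.tcp_to_grasp); print(Ro.from_quat(s["ee_rot"]).as_matrix().round(3))
E
```

```text
scene [1006. -526.  794.] [-0.48  0.48 -0.73]
side [400. 598. 621.] [ 0.16 -0.74 -0.65]
wrist [675.  79. 373.] [-0.   -0.3  -0.95]
{'clock': 0.15, 'q': array([-3.78256601e-02,  1.16364266e-01,  1.44209948e+00, -5.36882161e-05,
        1.58402170e+00, -3.77943076e-02]), 'qvel': array([-0.00044351, -0.00181042,  0.00015946,  0.00013322, -0.00047058,
       -0.00071524]), 'joint_torque': array([ 7.81324125e-04, -7.32512355e+01, -6.32847619e+01, -3.31336332e-05,
        5.00968890e-03,  2.64853352e-04]), 'ee_pos': array([ 6.74851404e+02, -3.61910641e-02,  2.30747208e+02]), 'ee_rot': array([ 7.07118038e-01,  7.07095383e-01, -3.23176209e-04, -3.09106869e-04]), 'force': array([-0.99263029, -0.40379862, -0.50772901]), 'wrist_torque': array([-0.01138041, -0.05431348,  0.01100834]), 'gripper_width': 0.9993573073880498} 18.700000000000003
[[ 0.     1.    -0.001]
 [ 1.    -0.    -0.   ]
 [-0.    -0.001 -1.   ]]
```

View pics/scene0.png

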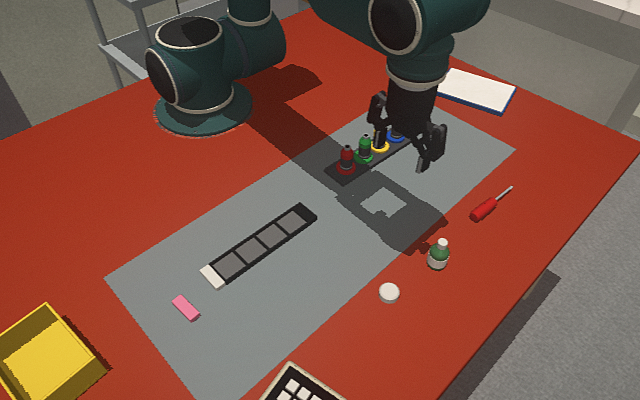

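View pics/side0.png

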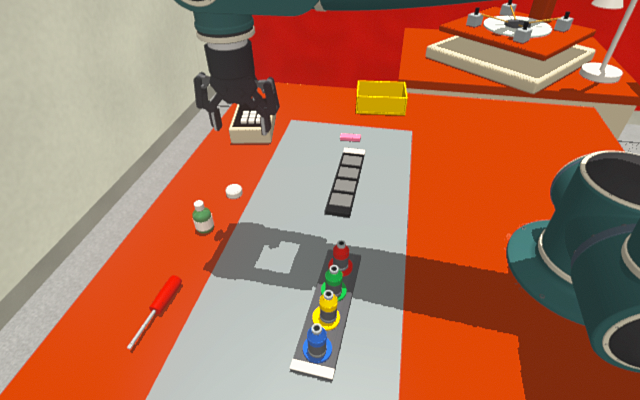

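View pics/wrist0.png

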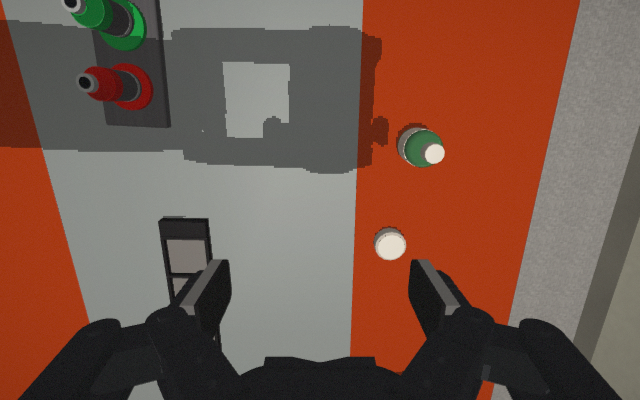

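Side view: the rack's white stripe is at (313,369), beside blue. From the stripe outwards the order is blue (316,343), yellow (328,308), green (334,283), red (341,257). There are two cap candidates: a white one at scene (213,276) on the tray's end, and a pink block at (186,307) lying free of the tray. I'll confirm with enlarged crops and take coarse measurements.

```bash
python3 - <<'E'
from h import *
L=lambda n:np.load(f"pics/{n}0.npy",allow_pickle=True).item()
sc,sd=L("scene"),L("side")
a=cv2.resize(sd["img"][125:225,300:430],None,fx=4,fy=4,interpolation=cv2.INTER_CUBIC)
b=cv2.resize(sd["img"][230:390,270:380],None,fx=2.5,fy=2.5,interpolation=cv2.INTER_CUBIC)
cv2.imwrite("pics/crop1.png",np.hstack([a,b])[:,:,::-1])
hsv=cv2.cvtColor(sd["img"],cv2.COLOR_RGB2HSV)
roi=np.zeros((400,640),np.uint8);roi[235:382,285:370]=255
for n,lo,hi in [("red",172,6),("yellow",20,32),("green",50,75),("blue",105,122)]:
    H=hsv[...,0]; m=((H>=lo)&(H<=hi)) if lo<hi else ((H>=lo)|(H<=hi))
    m=(m&(hsv[...,1]>120)&(hsv[...,2]>40)&(roi>0))
    ys,xs=np.nonzero(m); 
    lft,rgt=xs.min(),xs.max(); row=(ys[xs==lft].mean()+ys[xs==rgt].mean())/2
    print(n,len(xs),lft,rgt,row,ys.min(),ys.max(),ray(sd,(lft+rgt)/2,row,17).round(1))
g=(hsv[...,1]<60)&(hsv[...,2]>60)&(hsv[...,2]<190)
x=hsv[125:225,300:430]
m=cv2.inRange(sd["img"],(190,190,190),(255,255,255)); 
n,lb,st,ce=cv2.connectedComponentsWithStats(m)
for i in range(1,n):
    if st[i,4]>30 and 300>ce[i,0]>0 or (st[i,4]>30 and ce[i,0]<400): print("white",ce[i].round(1),st[i,4],ray(sd,*ce[i],13).round(1))
E
```

```text
red 311 328 352 265.5 245 276 [468.1  97.4  17. ]
yellow 520 312 342 295.75 273 330 [480.  172.7  17. ]
green 329 321 346 289.5 270 300 [470.7 156.7  17. ]
blue 538 303 331 348.0 328 362 [476.9 276.8  17. ]
white [239.7 123.3] 81 [ 864.6 -404.7   13. ]
white [244.4 116. ] 59 [ 866.4 -451.5   13. ]
white [251.9 115.9] 54 [ 842.9 -456.2   13. ]
white [353.7 150.2] 117 [ 498.1 -321.1   13. ]
white [331.4 182.4] 96 [ 533.2 -166.6   13. ]
white [233.1 189. ] 130 [766.8 -94.9  13. ]
white [198.2 203.1] 48 [829.2 -29.   13. ]
white [376.  247.6] 108 [402.8  32.5  13. ]
white [291.7 260.4] 47 [566.5  99.8  13. ]
white [222.8 279.2] 44 [685.4 171.2  13. ]
white [281.9 355.1] 18953 [531.  297.9  13. ]
white [256.8 303.8] 37 [602.9 211.9  13. ]
white [140.2 329.5] 99 [784.4 300.9  13. ]
white [316.4 327.9] 34 [486.1 238.7  13. ]
```

View pics/crop1.png

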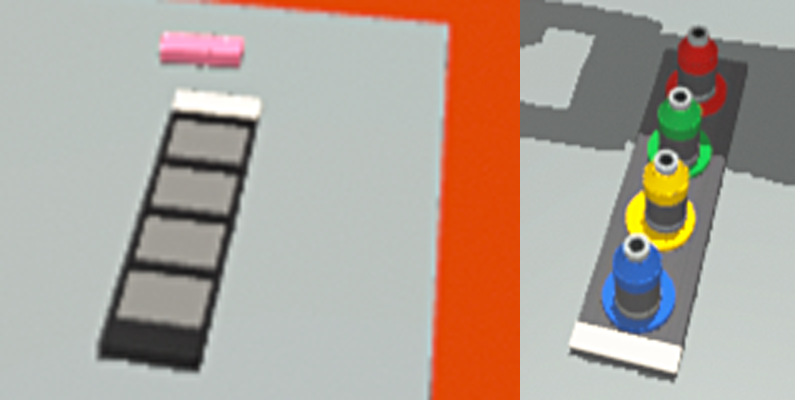

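The crop confirms it: the white cap is attached at the tray end away from the rack (side (354,150)), the pink block at (350,137) stands free and is the decoy, and the stripe is next to blue. Next I'll look from above with the wrist camera.

{"fn": "servo_tool", "kwargs": {"targets": [[[2.3,-2.3,-2.1],[0,0,0]],[[2.3,-2.3,-2.1],[0,0,0]],[[2.3,-2.3,-2.1],[0,0,0]],[[2.3,-2.3,-2.1],[0,0,0]],[[2.3,-2.3,-2.1],[0,0,0]],[[2.3,-2.3,-2.1],[0,0,0]],[[2.3,-2.3,-2.1],[0,0,0]],[[2.3,-2.3,-2.1],[0,0,0]]]}}

```text
clock: 1.15
ee_pos: [490.1, 184.6, 399.8]
ee_rot: [0.707, 0.707, -0.0, -0.0]
force: [-0.4, 0.2, -0.4]
gripper_width: 1.003
```

```bash
python3 - <<'E'
from h import *
for n in ["wrist","side"]:
    f=ctrl.grab_frame(n); save(f,n+"1"); np.save("pics/"+n+"1.npy",f,allow_pickle=True)
print(ctrl.sense()["ee_pos"])
E
```

```text
[489.58856985 185.54933266 402.18642828]
```

View pics/wrist1.png

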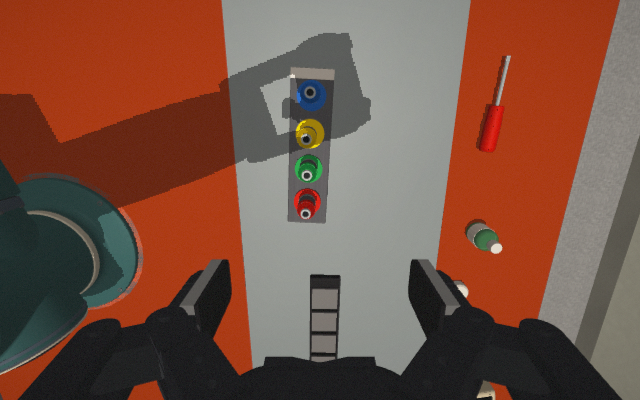

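{"fn": "servo_tool", "kwargs": {"targets": [[[-4.5,0.1,0],[0,0,0]],[[-4.5,0.1,0],[0,0,0]],[[-4.5,0.1,0],[0,0,0]],[[-4.5,0.1,0],[0,0,0]],[[-4.5,0.1,0],[0,0,0]],[[-4.5,0.1,0],[0,0,0]],[[-4.5,0.1,0],[0,0,0]],[[-4.5,0.1,0],[0,0,0]]]}}

```text
clock: 2.25
ee_pos: [498.8, -178.0, 398.6]
ee_rot: [0.707, 0.707, -0.0, -0.0]
force: [0.3, 0.6, -0.4]
gripper_width: 0.997
```

```bash
python3 - <<'E'
from h import *
for n in ["wrist","side"]:
    f=ctrl.grab_frame(n); save(f,n+"2"); np.save("pics/"+n+"2.npy",f,allow_pickle=True)
print(ctrl.sense()["ee_pos"])
E
```

```text
[ 498.80517895 -179.70143669  397.76048337]
```

View pics/wrist2.png

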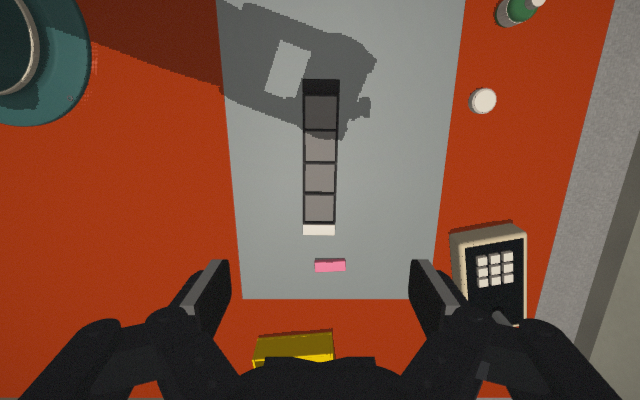

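Wrist view 1 shows the rack with noses at blue (310,92), yellow (306,138), green (306,174), red (305,213), and the stripe above blue. Wrist view 2 shows the tray with the black cap at (321,87), pockets at (320,112), (320,146), (320,178) and (319,208), the white cap at (319,230), and the pink decoy at (330,265).

```bash
python3 - <<'E'
from h import *
L=lambda n:np.load(f"pics/{n}.npy",allow_pickle=True).item()
f=L("wrist1"); hsv=cv2.cvtColor(f["img"],cv2.COLOR_RGB2HSV); H=hsv[...,0]
P=[]
for n,lo,hi in [("red",170,5),("green",50,75),("yellow",20,35),("blue",100,125)]:
    m=((H>=lo)&(H<=hi)) if lo<hi else ((H>=lo)|(H<=hi))
    m=m&(hsv[...,1]>120)&(hsv[...,2]>40); r=np.zeros_like(m); r[62:225,288:335]=1; m&=r
    ys,xs=np.nonzero(m); l,rr=xs.min(),xs.max(); top=ys.min()
    # circle fit of the pad: extents in x; top edge: centre is 24mm below top
    row=(ys[xs==l].mean()+ys[xs==rr].mean())/2; u=(l+rr)/2
    c=ray(f,u,row,18); t=ray(f,u,top-.5,18)
    # nose: brightest low-sat pixels
    nz=(hsv[...,1]<70)&(hsv[...,2]>120); q=np.zeros_like(nz); q[top:ys.max()+8,l:rr]=1
    yy,xx=np.nonzero(nz&q); nc=ray(f,xx.mean(),yy.mean(),82) if len(xx) else None
    print(n,l,rr,row,top,ys.max(),c.round(1),"width",(ray(f,rr+.5,row,18)-ray(f,l-.5,row,18))[0].round(1),"ytop-24",(t[1]-24).round(1),"nose",len(xx),None if nc is None else nc.round(1))
g=f["img"].astype(int)
# rack side edges at several rows (sheet is bluish grey brighter)
for f,rows in ((f,(85,112,150,185,215)),(L("wrist2"),(82,112,145,178,208,230))):
  v=f["img"].max(2).astype(int); 
  for r in rows: print(r,v[r,280:345].tolist() if 0 else '',[(int(c)+280,int(d)) for c,d in enumerate(np.diff(v[r,280:350])) if abs(d)>18])
f=L("wrist2");print("col320",[(int(c)+60,int(d)) for c,d in enumerate(np.diff(f["img"][60:290,320].max(1).astype(int))) if abs(d)>15])
E
```

```text
red 294 320 201.5 188 218 [467.  97.  18.] width 48.2 ytop-24 98.9 nose 134 [466.8  86.   82. ]
green 295 321 168.0 155 182 [469.5 157.6  18. ] width 46.6 ytop-24 156.9 nose 54 [469.5 159.6  82. ]
yellow 295 324 133.5 119 148 [472.6 215.9  18. ] width 50.0 ytop-24 216.0 nose 10 [466.5 219.4  82. ]
blue 297 326 94.5 80 110 [476.5 277.3  18. ] width 48.2 ytop-24 275.7 nose 0 None
85  [(289, -50), (296, -38), (299, 32), (322, -38), (333, 28)]
112  [(281, -70), (289, -35)]
150  [(288, -28), (297, 29), (329, 70)]
185  [(287, -48), (327, 72)]
215  [(286, -33), (287, -36), (297, 64), (298, -30), (300, 21), (301, -56), (302, -63), (307, 60), (308, 69), (309, -27), (313, -47), (325, 71)]
82  [(299, -63), (301, -37), (302, -21), (339, 53)]
112  [(301, -29), (302, -25), (304, 27), (335, -24), (338, 49)]
145  [(301, -29), (302, -73), (305, 68), (334, -72), (337, 88)]
178  [(301, -30), (302, -73), (304, 51), (305, 26), (333, -82), (335, 22), (336, 80)]
208  [(301, -31), (302, -79), (304, 49), (305, 28), (332, -51), (333, -34), (334, 27), (335, 85)]
230  [(302, 82), (334, -61)]
col320 [(78, -45), (95, 23), (96, 25), (127, -16), (128, -36), (130, 23), (131, 20), (138, 48), (160, -71), (163, 34), (164, 46), (190, -58), (191, -24), (193, 16), (194, 30), (195, 50), (220, -94), (222, 18), (223, 59), (224, 108), (234, -54), (257, -64), (259, 23), (261, 70), (262, 36), (271, -76)]
```

```bash
python3 - <<'E'
from h import *
f=np.load("pics/wrist2.npy",allow_pickle=True).item()
for r in (145,178,208): print(r,ray(f,302.3,r,12).round(1),ray(f,[337,336,335][(145,178,208).index(r)]+.8,r,12).round(1), ray(f,[334,333,332.5][(145,178,208).index(r)]+.7,r,12).round(1))
for v in (129.3,161.8,192.3): print("wall",v,ray(f,320,v,12).round(1))
print("cap",ray(f,318.5,223.5,13),ray(f,318.5,234.5,13), ray(f,302.8,230,13),ray(f,334.8,230,13), "black",ray(f,320.5,78.5,13))
E
```

```text
145 [ 468.5 -166.2   12. ] [ 528.9 -166.2   12. ] [ 523.6 -166.2   12. ]
178 [ 467.5 -223.7   12. ] [ 528.2 -223.7   12. ] [ 522.7 -223.7   12. ]
208 [ 466.6 -279.4   12. ] [ 527.3 -279.4   12. ] [ 522.6 -279.4   12. ]
wall 129.3 [ 498.7 -140.2   12. ]
wall 161.8 [ 498.6 -195.    12. ]
wall 192.3 [ 498.6 -249.8   12. ]
cap [ 495.87643539 -309.12318436   13.        ] [ 495.84163545 -331.09114737   13.        ] [ 466.78665766 -322.04864554   13.        ] [ 526.0288575 -322.0346841   13.       ] black [499.45574991 -61.11597357  13.        ]
```

```bash
python3 - <<'E'
from h import *
w=np.load("pics/wrist1.npy",allow_pickle=True).item();s=np.load("pics/side0.npy",allow_pickle=True).item()
for n,a,b in (("blue",(310,92),(316.8,327.2)),("yellow",(306,138),(328.4,294)),("green",(306,174),(334,268.8)),("red",(305,213),(341.2,243.2))):
    print(n,ray(w,*a,82).round(1),ray(s,*b,82).round(1))
E
```

```text
blue [476.1 278.9  82. ] [476.  278.1  82. ]
yellow [469.6 215.2  82. ] [469.8 214.6  82. ]
green [468.8 161.3  82. ] [469.9 160.6  82. ]
red [466.4  98.2  82. ] [467.3  98.   82. ]
```

Two views agree to within 1 mm on the objectives: blue (476,278.4), yellow (470,215), green (469.3,161), red (467,98). Pocket centres, going away from the black cap, are (499.5,-111.5), (498.7,-167.5), (498,-223.5), (497,-279.5). I'll take blue first.

{"fn": "servo_tool", "kwargs": {"targets": [[[5.68,-0.29,2.2],[0,0,0]],[[5.68,-0.29,2.2],[0,0,0]],[[5.68,-0.29,2.2],[0,0,0]],[[5.68,-0.29,2.2],[0,0,0]],[[5.68,-0.29,2.2],[0,0,0]],[[5.68,-0.29,2.2],[0,0,0]],[[5.68,-0.29,2.2],[0,0,0]],[[5.68,-0.29,2.2],[0,0,0]]]}}

```text
clock: 3.35
ee_pos: [475.1, 280.4, 222.2]
ee_rot: [0.707, 0.707, -0.0, 0.0]
force: [0.4, -0.1, 0.2]
gripper_width: 0.998
```

```bash
cat >> h.py <<'E'
def pos(n=6):
    a=[]
    for i in range(n): ctrl.grab_frame("wrist"); a.append(ctrl.sense())
    return np.mean([s["ee_pos"] for s in a],0).round(1), np.mean([s["force"] for s in a],0).round(2), round(a[-1]["gripper_width"],3), a[-1]["clock"]
E
python3 -c "from h import *; print(pos())"
```

```text
(array([474.8, 280.4, 221.4]), array([-0.25,  0.23, -0.37]), 1.001, 3.65)
```

{"fn": "servo_tool", "kwargs": {"targets": [[[-0.2,0.1,2.4],[0,0,0]],[[0,0,3.2],[0,0,0]],[[0,0,3.2],[0,0,0]],[[0,0,3.2],[0,0,0]],[[0,0,2.6],[0,0,0]],[[0,0,1.6],[0,0,0]],[[0,0,0.6],[0,0,0]],[[0,0,0],[0,0,0]]]}}

```text
clock: 4.65
ee_pos: [477.2, 276.2, 55.9]
ee_rot: [0.707, 0.707, 0.0, 0.0]
force: [0.0, 0.1, -0.2]
gripper_width: 1.002
```

```bash
python3 -c "
from h import *; print(pos())
a=ctrl.grab_frame('side')['img'][220:390,230:420]; b=ctrl.grab_frame('wrist')['img'][200:400,150:490]
a=cv2.resize(a,(447,400)); b=cv2.resize(b,(350,400)) 
cv2.imwrite('pics/g1.png',np.hstack([a,b])[:,:,::-1])"
```

```text
(array([477.2, 276.5,  56.2]), array([0.39, 0.08, 0.31]), 1.001, 4.95)
```

View pics/g1.png

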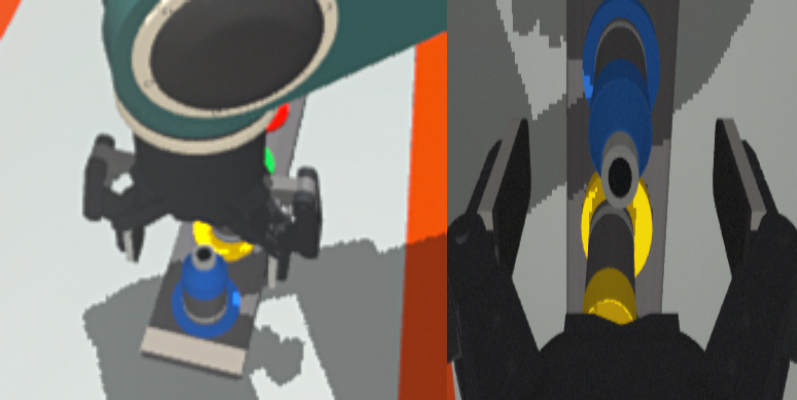

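```bash
python3 -c "
from h import *
f=ctrl.grab_frame('side'); w=ctrl.grab_frame('wrist')
print(ray(f,285,328,69),ray(f,350,338,69),ray(f,317,328,82))
for y in (276.5,):print(proj(f,(477,y,69)),proj(f,(477+42,y,69)),proj(f,(477-42,y,69)))
print('nose in wrist',150+(620-447)*340/350,200+180/2,ray(w,150+(620-447)*340/350,200+180/2,82))
for x in (519,435): print(proj(w,(x,276.5,69)),proj(w,(x,265.5,69)))
print(pos(3))"
```

```text
[526.44497869 281.42671655  69.        ] [424.08655707 278.52487352  69.        ] [475.39166286 279.34917209  82.        ]
[316.49142165 330.75677466] [290.39756856 326.06721146] [343.16194143 335.54997587]
nose in wrist 318.0571428571428 290.0 [475.99026432 278.15984765  82.        ]
[408.67054981 277.3297604 ] [406.67784472 297.19305789]
[232.06121486 277.24198635] [234.01889465 297.09332125]
(array([476.8, 276.4,  55.3]), array([-0.1 ,  0.15, -0.4 ]), 1.002, 5.3)
```

{"fn": "servo_tool", "kwargs": {"targets": [[[0.1,0,1.2],[0,0,0]],[[0.1,0,0.8],[0,0,0]],[[0,0,0.4],[0,0,0]],[[0,0,0],[0,0,0]]]}}

```text
clock: 5.8
ee_pos: [476.6, 278.3, 30.8]
ee_rot: [0.707, 0.707, -0.0, -0.0]
force: [0.6, -0.5, -0.7]
gripper_width: 1.001
```

```bash
python3 -c "
from h import *; print(pos())"
```

```text
(array([476.9, 278.4,  31.5]), array([-0.22,  0.04,  0.41]), 1.001, 6.1)
```

{"fn": "servo_tool", "kwargs": {"targets": [[[0,0,0],[0,0,0]],[[0,0,0],[0,0,0]],[[0,0,0],[0,0,0]],[[0,0,0],[0,0,0]],[[0,0,0],[0,0,0]],[[0,0,0],[0,0,0]]], "claw": 2.2, "grip_force": 35}}

```text
clock: 6.85
ee_pos: [476.9, 278.4, 31.5]
ee_rot: [0.707, 0.707, 0.0, 0.0]
force: [-0.7, -0.2, 2.7]
gripper_width: 0.342
```

```bash
python3 -c "
from h import *; print(pos())"
```

```text
(array([476.9, 278.4,  31.5]), array([-0.39, -0.59,  3.64]), 0.342, 7.15)
```

{"fn": "servo_tool", "kwargs": {"targets": [[[0,0,-0.4],[0,0,0]],[[0,0,-1.6],[0,0,0]],[[0,0,-3],[0,0,0]],[[-1,0,-3],[0,0,0]],[[-3,0.2,-2],[0,0,0]],[[-4.5,0.3,0],[0,0,0]],[[-5,0.4,0],[0,0,0]],[[-5,0.4,0],[0,0,0]]]}}

```text
clock: 8.15
ee_pos: [489.7, 92.0, 132.4]
ee_rot: [0.707, 0.707, 0.0, 0.0]
force: [1.1, -0.5, -1.6]
gripper_width: 0.341
```

{"fn": "servo_tool", "kwargs": {"targets": [[[-5,0.4,0],[0,0,0]],[[-5,0.3,0],[0,0,0]],[[-4.5,0.2,0],[0,0,0]],[[-3.5,0,0],[0,0,0]],[[-2,0,0],[0,0,0]],[[-0.5,0,0],[0,0,0]],[[0,0,0],[0,0,0]]]}}

```text
clock: 9.02
ee_pos: [498.8, -111.4, 131.7]
ee_rot: [0.707, 0.707, 0.0, 0.0]
force: [-0.7, -0.4, -1.9]
gripper_width: 0.342
```

```bash
python3 -c "
from h import *; print(pos())
a=ctrl.grab_frame('side')['img'][60:240,180:420]; b=ctrl.grab_frame('wrist')['img'][150:400,100:540]
cv2.imwrite('pics/g2.png',np.hstack([cv2.resize(a,(400,300)),cv2.resize(b,(400,300))])[:,:,::-1])"
```

```text
(array([ 498.8, -111. ,  131.5]), array([ 0.02,  0.08, -2.08]), 0.343, 9.325)
```

View pics/g2.png

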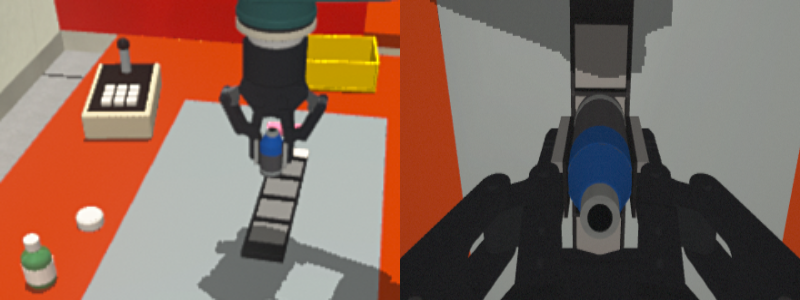

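```bash
python3 -c "
from h import *
w=ctrl.grab_frame('wrist'); print(ray(w,322,226.7,12)); print([proj(w,(499,y,12)).round() for y in (-111,-83.5,-140)])
print([(int(c)+140,int(d)) for c,d in enumerate(np.diff(w['img'][140:240,322].max(1).astype(int))) if abs(d)>15])"
```

```text
[ 500.72179408 -139.71851668   12.        ]
[array([320., 197.]), array([320., 166.]), array([320., 227.])]
[(169, 17), (170, 32), (214, 46), (222, -71), (223, -29), (228, 19), (231, -23)]
```

{"fn": "servo_tool", "kwargs": {"targets": [[[0,0.1,2],[0,0,0]],[[0,0,3],[0,0,0]],[[0,0,2.5],[0,0,0]],[[0,0,1.5],[0,0,0]],[[0,0,0.8],[0,0,0]],[[0,0,0.4],[0,0,0]],[[0,0,0],[0,0,0]]]}}

```text
clock: 10.35
ee_pos: [500.0, -111.7, 29.6]
ee_rot: [0.707, 0.707, 0.0, 0.0]
force: [0.3, 0.2, -1.4]
gripper_width: 0.341
```

```bash
python3 -c "
from h import *; print(pos())
"
```

```text
(array([ 500.1, -111.7,   29.8]), array([-0.15,  0.06, -1.9 ]), 0.339, 10.65)
```

{"fn": "servo_tool", "kwargs": {"targets": [[[0,0,0.4],[0,0,0]],[[0,0,0.3],[0,0,0]],[[0,0,0.2],[0,0,0]],[[0,0,0.1],[0,0,0]],[[0,0,0.05],[0,0,0]],[[0,0,0],[0,0,0]]]}}

```text
clock: 11.4
ee_pos: [499.8, -111.6, 18.8]
ee_rot: [0.707, 0.707, -0.0, 0.0]
force: [0.3, 0.6, -1.7]
gripper_width: 0.339
```

```bash
python3 -c "
from h import *; print(pos(4))
"
```

```text
(array([ 499.8, -111.6,   18.9]), array([-0.15, -0.04, -1.37]), 0.34, 11.6)
```

{"fn": "servo_tool", "kwargs": {"targets": [[[0,0,0.04],[0,0,0]],[[0,0,0.03],[0,0,0]],[[0,0,0],[0,0,0]]]}}

```text
clock: 11.98
ee_pos: [499.9, -111.6, 18.4]
ee_rot: [0.707, 0.707, 0.0, 0.0]
force: [-3.9, 1.7, 4.8]
gripper_width: 0.342
```

```bash
python3 -c "
from h import *; print(pos(4))
"
```

```text
(array([ 499.9, -111.6,   18.4]), array([-3.34,  0.92,  5.54]), 0.341, 12.175)
```

{"fn": "servo_tool", "kwargs": {"targets": [[[0,0,0],[0,0,0]],[[0,0,0],[0,0,0]],[[0,0,0],[0,0,0]],[[0,0,0],[0,0,0]],[[0,0,-1],[0,0,0]],[[0,0,-3],[0,0,0]],[[0,0,-4],[0,0,0]],[[1,-0.1,-3.2],[0,0,0]]], "claw": 7}}

```text
clock: 13.18
ee_pos: [499.0, -101.8, 132.5]
ee_rot: [0.707, 0.707, 0.0, 0.001]
force: [-0.5, -0.1, -0.5]
gripper_width: 0.818
```

{"fn": "servo_tool", "kwargs": {"targets": [[[3.4,-0.3,0],[0,0,0]],[[5,-0.5,0],[0,0,0]],[[5.5,-0.5,0],[0,0,0]],[[5.5,-0.5,0],[0,0,0]],[[5.5,-0.5,0],[0,0,0]],[[4.5,-0.4,0],[0,0,0]],[[2.2,-0.2,0],[0,0,0]],[[0,0,0],[0,0,0]]], "claw": 8.5}}

```text
clock: 14.18
ee_pos: [469.6, 215.5, 130.7]
ee_rot: [0.706, 0.708, 0.0, 0.0]
force: [0.7, -0.5, 0.1]
gripper_width: 1.0
```

```bash
python3 -c "
from h import *; print(pos(4))
f=ctrl.grab_frame('side');a=f['img'][100:370,230:410]; b=ctrl.grab_frame('wrist')['img']
cv2.imwrite('pics/g3.png',np.hstack([cv2.resize(a,(300,450)),cv2.resize(b,(500,450))])[:,:,::-1])"
```

```text
(array([469.9, 214. , 130.5]), array([-0.02, -0.08,  0.11]), 1.0, 14.375)
```

View pics/g3.png

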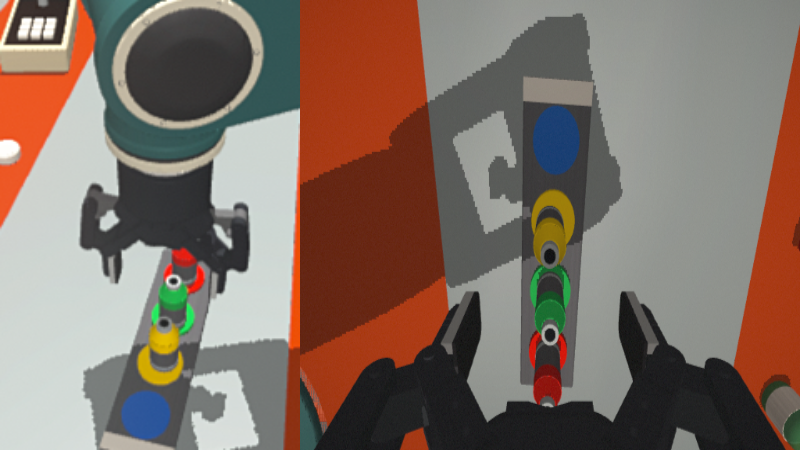

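Blue has been moved and its pad is empty at (555,138). Yellow's nose is at (549,255) and the remaining three are undisturbed.

{"fn": "servo_tool", "kwargs": {"targets": [[[0.1,0,1.5],[0,0,0]],[[0,0,2.5],[0,0,0]],[[0,0,2.5],[0,0,0]],[[0,0,1.8],[0,0,0]],[[0,0,1],[0,0,0]],[[0,0,0.4],[0,0,0]],[[0,0,0],[0,0,0]]]}}

```text
clock: 15.35
ee_pos: [470.0, 215.5, 33.4]
ee_rot: [0.707, 0.707, 0.0, 0.0]
force: [0.4, -0.8, 0.7]
gripper_width: 0.996
```

```bash
python3 -c "
from h import *; print(pos(4))
"
```

```text
(array([470.1, 215.5,  33.8]), array([-0.14,  0.65, -0.09]), 0.997, 15.55)
```

{"fn": "servo_tool", "kwargs": {"targets": [[[0,0,0.2],[0,0,0]],[[0,0,0],[0,0,0]],[[0,0,0],[0,0,0]],[[0,0,0],[0,0,0]],[[0,0,0],[0,0,0]],[[0,0,0],[0,0,0]],[[0,0,0],[0,0,0]]], "claw": 2.2}}

```text
clock: 16.42
ee_pos: [469.9, 215.4, 31.2]
ee_rot: [0.707, 0.707, 0.0, 0.0]
force: [0.3, 0.9, 1.9]
gripper_width: 0.34
```

```bash
python3 -c "
from h import *; print(pos(4))
"
```

```text
(array([469.9, 215.4,  31.3]), array([ 0.39, -0.51,  3.86]), 0.342, 16.625)
```

{"fn": "servo_tool", "kwargs": {"targets": [[[0,0,-0.4],[0,0,0]],[[0,0,-1.6],[0,0,0]],[[0,0,-3],[0,0,0]],[[-1,0.1,-3.2],[0,0,0]],[[-3,0.3,-2],[0,0,0]],[[-4.5,0.4,0],[0,0,0]],[[-5,0.4,0],[0,0,0]],[[-5,0.4,0],[0,0,0]]]}}

```text
clock: 17.62
ee_pos: [485.7, 29.0, 134.3]
ee_rot: [0.707, 0.707, 0.0, 0.0]
force: [0.1, 0.5, -0.8]
gripper_width: 0.34
```

{"fn": "servo_tool", "kwargs": {"targets": [[[-5,0.4,0],[0,0,0]],[[-5,0.4,0],[0,0,0]],[[-4.5,0.3,0],[0,0,0]],[[-3.3,0.2,0],[0,0,0]],[[-1.6,0,0],[0,0,0]],[[-0.4,0,0],[0,0,0]],[[0,0,0],[0,0,0]]]}}

```text
clock: 18.5
ee_pos: [498.8, -166.9, 133.3]
ee_rot: [0.707, 0.707, 0.0, -0.0]
force: [0.3, -0.0, -2.5]
gripper_width: 0.341
```

```bash
python3 -c "
from h import *; print(pos(5))
f=ctrl.grab_frame('side');a=f['img'][60:240,220:420]; b=ctrl.grab_frame('wrist')['img']
cv2.imwrite('pics/g4.png',np.hstack([cv2.resize(a,(400,360)),cv2.resize(b,(400,360))])[:,:,::-1])
"
```

```text
(array([ 498.9, -166.8,  133.2]), array([ 0.21,  0.15, -1.41]), 0.339, 18.75)
```

View pics/g4.png

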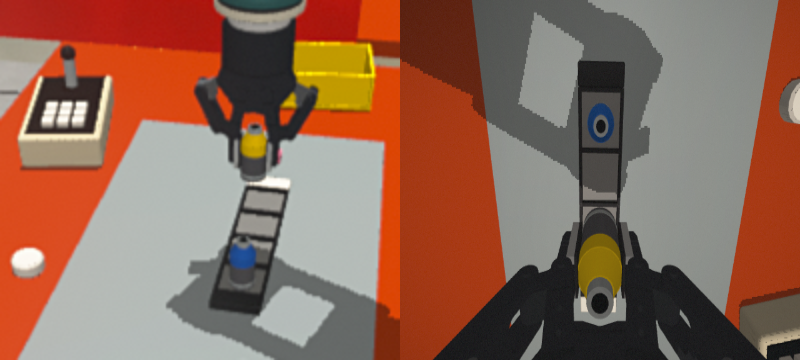

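Blue stands upright and centred in the pocket beside the black cap (601,122), and yellow is held upright over the next pocket.

{"fn": "servo_tool", "kwargs": {"targets": [[[-0.05,0,2],[0,0,0]],[[0,0,3],[0,0,0]],[[0,0,2.5],[0,0,0]],[[0,0,1.7],[0,0,0]],[[0,0,1],[0,0,0]],[[0,0,0.6],[0,0,0]],[[0,0,0.2],[0,0,0]],[[0,0,0],[0,0,0]]]}}

```text
clock: 19.85
ee_pos: [499.0, -168.2, 23.5]
ee_rot: [0.707, 0.707, 0.0, 0.0]
force: [0.4, 0.1, -1.2]
gripper_width: 0.346
```

```bash
python3 -c "
from h import *; print(pos(4))
"
```

```text
(array([ 499. , -168.2,   23.6]), array([ 0.15, -0.01, -1.33]), 0.341, 20.05)
```

{"fn": "servo_tool", "kwargs": {"targets": [[[0,0,0.2],[0,0,0]],[[0,0,0.15],[0,0,0]],[[0,0,0.1],[0,0,0]],[[0,0,0.05],[0,0,0]],[[0,0,0.03],[0,0,0]],[[0,0,0],[0,0,0]]]}}

```text
clock: 20.8
ee_pos: [498.9, -168.1, 18.2]
ee_rot: [0.707, 0.707, -0.0, 0.0]
force: [-3.5, 1.5, 5.0]
gripper_width: 0.342
```

```bash
python3 -c "
from h import *; print(pos(4))
"
```

```text
(array([ 498.9, -168.1,   18.3]), array([-3.93,  1.39,  5.75]), 0.337, 21.0)
```

{"fn": "servo_tool", "kwargs": {"targets": [[[0,0,0],[0,0,0]],[[0,0,0],[0,0,0]],[[0,0,0],[0,0,0]],[[0,0,0],[0,0,0]],[[0,0,-1],[0,0,0]],[[0,0,-3],[0,0,0]],[[0,0,-4],[0,0,0]],[[1,-0.1,-3.2],[0,0,0]]], "claw": 7}}

```text
clock: 22.0
ee_pos: [498.0, -158.4, 132.2]
ee_rot: [0.707, 0.707, 0.0, 0.001]
force: [-0.1, -0.2, 0.3]
gripper_width: 0.823
```

{"fn": "servo_tool", "kwargs": {"targets": [[[3.4,-0.3,0],[0,0,0]],[[5,-0.4,0],[0,0,0]],[[5.6,-0.5,0],[0,0,0]],[[5.6,-0.5,0],[0,0,0]],[[5.6,-0.5,0],[0,0,0]],[[4.5,-0.4,0],[0,0,0]],[[2.2,-0.2,0],[0,0,0]],[[0,0,0],[0,0,0]]], "claw": 8.5}}

```text
clock: 23.0
ee_pos: [469.6, 162.0, 130.4]
ee_rot: [0.706, 0.708, 0.0, 0.0]
force: [0.6, 0.0, 0.5]
gripper_width: 0.995
```

```bash
python3 -c "
from h import *; print(pos(4))
"
```

```text
(array([469.9, 160.5, 130.1]), array([0.6 , 0.37, 0.22]), 0.996, 23.2)
```

{"fn": "servo_tool", "kwargs": {"targets": [[[0,0,1.5],[0,0,0]],[[0,0,2.5],[0,0,0]],[[0,0,2.5],[0,0,0]],[[0,0,1.8],[0,0,0]],[[0,0,1],[0,0,0]],[[0,0,0.5],[0,0,0]],[[0,0,0],[0,0,0]]]}}

```text
clock: 24.08
ee_pos: [469.9, 160.9, 32.0]
ee_rot: [0.707, 0.707, 0.0, 0.0]
force: [-0.0, 0.3, -0.2]
gripper_width: 0.994
```

```bash
python3 -c "
from h import *; print(pos(4))
"
```

```text
(array([470.1, 161. ,  32.4]), array([-0.37,  0.06, -0.28]), 0.997, 24.275)
```

{"fn": "servo_tool", "kwargs": {"targets": [[[0,0,0.1],[0,0,0]],[[0,0,0],[0,0,0]],[[0,0,0],[0,0,0]],[[0,0,0],[0,0,0]],[[0,0,0],[0,0,0]],[[0,0,0],[0,0,0]],[[0,0,0],[0,0,0]]], "claw": 2.2}}

```text
clock: 25.15
ee_pos: [469.9, 160.9, 31.0]
ee_rot: [0.707, 0.707, 0.0, 0.0]
force: [-0.5, 0.2, 4.5]
gripper_width: 0.342
```

```bash
python3 -c "
from h import *; print(pos(4))
"
```

```text
(array([469.9, 160.9,  31. ]), array([-0.86, -0.26,  5.06]), 0.339, 25.35)
```

{"fn": "servo_tool", "kwargs": {"targets": [[[0,0,-0.4],[0,0,0]],[[0,0,-1.6],[0,0,0]],[[0,0,-3],[0,0,0]],[[-1,0.1,-3.2],[0,0,0]],[[-3,0.2,-2],[0,0,0]],[[-4.5,0.4,0],[0,0,0]],[[-5,0.4,0],[0,0,0]],[[-5,0.4,0],[0,0,0]]]}}

```text
clock: 26.35
ee_pos: [484.7, -25.6, 134.0]
ee_rot: [0.707, 0.707, 0.0, 0.0]
force: [0.6, -0.5, -0.7]
gripper_width: 0.339
```

{"fn": "servo_tool", "kwargs": {"targets": [[[-5,0.4,0],[0,0,0]],[[-5,0.4,0],[0,0,0]],[[-4.5,0.3,0],[0,0,0]],[[-3.4,0.2,0],[0,0,0]],[[-1.6,0,0],[0,0,0]],[[-0.4,0,0],[0,0,0]],[[0,0,0],[0,0,0]]]}}

```text
clock: 27.22
ee_pos: [497.8, -222.5, 133.0]
ee_rot: [0.707, 0.707, 0.0, -0.0]
force: [0.4, 0.8, -0.7]
gripper_width: 0.339
```

```bash
python3 -c "
from h import *; print(pos(5))
f=ctrl.grab_frame('side');a=f['img'][60:240,220:420]; b=ctrl.grab_frame('wrist')['img']
cv2.imwrite('pics/g5.png',np.hstack([cv2.resize(a,(400,360)),cv2.resize(b,(400,360))])[:,:,::-1])
"
```

```text
(array([ 497.9, -222.3,  133. ]), array([ 0.27, -0.23, -0.67]), 0.338, 27.475)
```

View pics/g5.png

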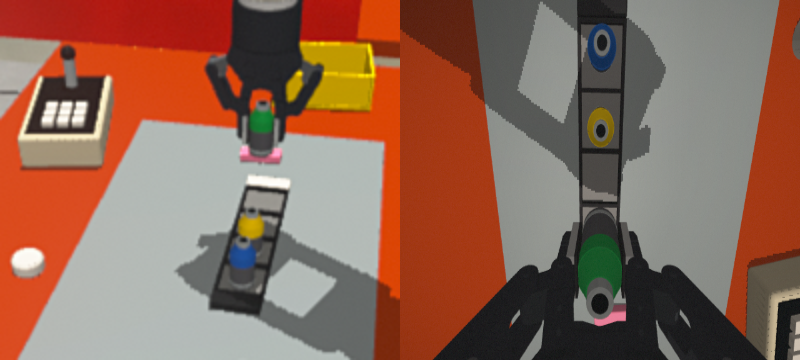

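Blue (601,47) and yellow (601,127) stand centred in the first two pockets, and green is held upright over the third.

{"fn": "servo_tool", "kwargs": {"targets": [[[-0.05,0,2],[0,0,0]],[[0,0,3],[0,0,0]],[[0,0,2.5],[0,0,0]],[[0,0,1.7],[0,0,0]],[[0,0,1],[0,0,0]],[[0,0,0.6],[0,0,0]],[[0,0,0.2],[0,0,0]],[[0,0,0],[0,0,0]]]}}

```text
clock: 28.58
ee_pos: [498.0, -223.7, 23.2]
ee_rot: [0.707, 0.707, 0.0, 0.0]
force: [0.3, -0.4, -0.5]
gripper_width: 0.341
```

```bash
python3 -c "
from h import *; print(pos(4))
"
```

```text
(array([ 498. , -223.7,   23.3]), array([-0.33,  0.4 , -0.81]), 0.34, 28.775)
```

{"fn": "servo_tool", "kwargs": {"targets": [[[0,0,0.2],[0,0,0]],[[0,0,0.15],[0,0,0]],[[0,0,0.1],[0,0,0]],[[0,0,0.05],[0,0,0]],[[0,0,0.02],[0,0,0]],[[0,0,0],[0,0,0]]]}}

```text
clock: 29.52
ee_pos: [497.9, -223.6, 18.0]
ee_rot: [0.707, 0.707, -0.0, 0.0]
force: [-2.9, 0.7, 5.1]
gripper_width: 0.34
```

```bash
python3 -c "
from h import *; print(pos(4))
"
```

```text
(array([ 497.8, -223.6,   18. ]), array([-3.13,  1.32,  4.9 ]), 0.342, 29.725)
```

{"fn": "servo_tool", "kwargs": {"targets": [[[0,0,0],[0,0,0]],[[0,0,0],[0,0,0]],[[0,0,0],[0,0,0]],[[0,0,0],[0,0,0]],[[0,0,-1],[0,0,0]],[[0,0,-3],[0,0,0]],[[0,0,-4],[0,0,0]],[[1,-0.1,-3.2],[0,0,0]]], "claw": 7}}

```text
clock: 30.72
ee_pos: [497.0, -213.9, 132.0]
ee_rot: [0.707, 0.707, 0.0, 0.001]
force: [0.3, 1.3, -0.8]
gripper_width: 0.819
```

{"fn": "servo_tool", "kwargs": {"targets": [[[3.4,-0.4,0],[0,0,0]],[[5,-0.5,0],[0,0,0]],[[5.4,-0.5,0],[0,0,0]],[[5.4,-0.5,0],[0,0,0]],[[5.4,-0.5,0],[0,0,0]],[[4.4,-0.4,0],[0,0,0]],[[2.2,-0.2,0],[0,0,0]],[[0,0,0],[0,0,0]]], "claw": 8.5}}

```text
clock: 31.72
ee_pos: [466.7, 99.5, 130.3]
ee_rot: [0.706, 0.708, 0.0, 0.0]
force: [-0.8, -0.0, -0.2]
gripper_width: 0.996
```

```bash
python3 -c "
from h import *; print(pos(4))
"
```

```text
(array([466.9,  98. , 130. ]), array([-0.32,  0.01, -0.2 ]), 0.992, 31.925)
```

{"fn": "servo_tool", "kwargs": {"targets": [[[0,0,1.5],[0,0,0]],[[0,0,2.5],[0,0,0]],[[0,0,2.5],[0,0,0]],[[0,0,1.8],[0,0,0]],[[0,0,1],[0,0,0]],[[0,0,0.5],[0,0,0]],[[0,0,0],[0,0,0]]]}}

```text
clock: 32.8
ee_pos: [467.0, 98.4, 31.8]
ee_rot: [0.707, 0.707, 0.0, 0.0]
force: [0.6, -0.0, 0.2]
gripper_width: 0.997
```

```bash
python3 -c "
from h import *; print(pos(4))
"
```

```text
(array([467.1,  98.5,  32.2]), array([-0.46,  0.02,  0.14]), 0.996, 33.0)
```

{"fn": "servo_tool", "kwargs": {"targets": [[[0,0,0.1],[0,0,0]],[[0,0,0],[0,0,0]],[[0,0,0],[0,0,0]],[[0,0,0],[0,0,0]],[[0,0,0],[0,0,0]],[[0,0,0],[0,0,0]],[[0,0,0],[0,0,0]]], "claw": 2.2}}

```text
clock: 33.88
ee_pos: [466.9, 98.4, 30.8]
ee_rot: [0.707, 0.707, 0.0, 0.0]
force: [-2.1, -0.2, 6.2]
gripper_width: 0.338
```

```bash
python3 -c "
from h import *; print(pos(4))
"
```

```text
(array([466.9,  98.4,  30.8]), array([-1.03, -0.23,  5.32]), 0.341, 34.075)
```

{"fn": "servo_tool", "kwargs": {"targets": [[[0,0,-0.4],[0,0,0]],[[0,0,-1.6],[0,0,0]],[[0,0,-3],[0,0,0]],[[-1,0.1,-3.2],[0,0,0]],[[-3,0.3,-2],[0,0,0]],[[-4.5,0.4,0],[0,0,0]],[[-5,0.4,0],[0,0,0]],[[-5,0.4,0],[0,0,0]]]}}

```text
clock: 35.08
ee_pos: [482.8, -88.1, 133.8]
ee_rot: [0.707, 0.707, 0.0, 0.0]
force: [0.8, 0.6, -1.3]
gripper_width: 0.343
```

{"fn": "servo_tool", "kwargs": {"targets": [[[-5,0.4,0],[0,0,0]],[[-5,0.4,0],[0,0,0]],[[-4.5,0.4,0],[0,0,0]],[[-2.9,0.2,0],[0,0,0]],[[-1.5,0,0],[0,0,0]],[[-0.4,0,0],[0,0,0]],[[0,0,0],[0,0,0]]]}}

```text
clock: 35.95
ee_pos: [496.8, -279.0, 132.8]
ee_rot: [0.707, 0.707, 0.0, -0.0]
force: [-0.5, 0.3, -2.0]
gripper_width: 0.343
```

```bash
python3 -c "
from h import *; print(pos(5))
f=ctrl.grab_frame('side');a=f['img'][60:240,220:420]; b=ctrl.grab_frame('wrist')['img']
cv2.imwrite('pics/g6.png',np.hstack([cv2.resize(a,(400,360)),cv2.resize(b,(400,360))])[:,:,::-1])
"
```

```text
(array([ 496.9, -278.8,  132.8]), array([-0.22,  0.38, -1.43]), 0.343, 36.2)
```

View pics/g6.png

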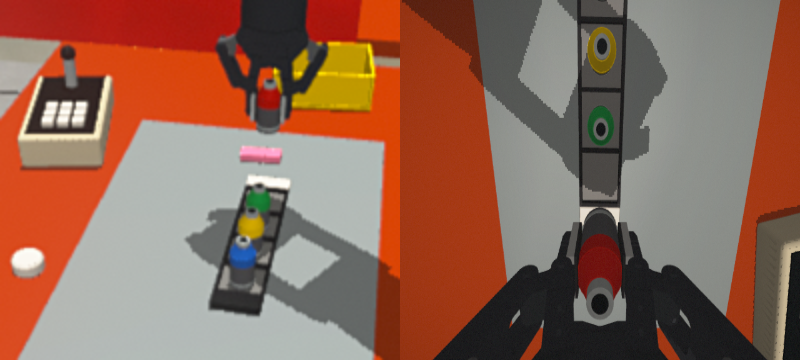

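Green stands in the third pocket (601,126), and red is held over the one next to the white cap.

{"fn": "servo_tool", "kwargs": {"targets": [[[0,0,2],[0,0,0]],[[0,0,3],[0,0,0]],[[0,0,2.5],[0,0,0]],[[0,0,1.7],[0,0,0]],[[0,0,1],[0,0,0]],[[0,0,0.6],[0,0,0]],[[0,0,0.2],[0,0,0]],[[0,0,0],[0,0,0]]]}}

```text
clock: 37.3
ee_pos: [497.0, -279.7, 23.1]
ee_rot: [0.707, 0.707, 0.0, 0.0]
force: [0.2, -0.1, -1.3]
gripper_width: 0.341
```

```bash
python3 -c "
from h import *; print(pos(4))
"
```

```text
(array([ 497. , -279.7,   23.1]), array([ 0.06,  0.21, -1.95]), 0.34, 37.5)
```

{"fn": "servo_tool", "kwargs": {"targets": [[[0,0,0.2],[0,0,0]],[[0,0,0.15],[0,0,0]],[[0,0,0.1],[0,0,0]],[[0,0,0.05],[0,0,0]],[[0,0,0.02],[0,0,0]],[[0,0,0],[0,0,0]]]}}

```text
clock: 38.25
ee_pos: [496.9, -279.7, 17.8]
ee_rot: [0.707, 0.707, 0.0, 0.0]
force: [-3.5, 1.6, 5.2]
gripper_width: 0.337
```

```bash
python3 -c "
from h import *; print(pos(4))
"
```

```text
(array([ 496.9, -279.6,   17.8]), array([-3.75,  1.69,  6.01]), 0.343, 38.45)
```

Contact. I'll release, rise, and back off towards the rack for a last look.

{"fn": "servo_tool", "kwargs": {"targets": [[[0,0,0],[0,0,0]],[[0,0,0],[0,0,0]],[[0,0,0],[0,0,0]],[[0,0,0],[0,0,0]],[[0,0,-1],[0,0,0]],[[0,0,-3],[0,0,0]],[[0,0,-4],[0,0,0]],[[0,0,-4],[0,0,0]]], "claw": 7}}

```text
clock: 39.45
ee_pos: [496.7, -279.6, 139.4]
ee_rot: [0.707, 0.707, 0.0, 0.0]
force: [-0.3, -0.4, 0.4]
gripper_width: 0.819
```

{"fn": "servo_tool", "kwargs": {"targets": [[[0,0,-3],[0,0,0]],[[0,0,-4],[0,0,0]],[[0,0,-4],[0,0,0]],[[0,0,-4],[0,0,0]],[[0,0,-4],[0,0,0]],[[0,0,-3],[0,0,0]],[[0,0,-1],[0,0,0]],[[0,0,0],[0,0,0]]]}}

```text
clock: 40.45
ee_pos: [496.8, -279.6, 367.4]
ee_rot: [0.707, 0.707, 0.0, 0.0]
force: [-0.7, -0.6, -0.1]
gripper_width: 0.817
```

```bash
python3 -c "
from h import *; print(pos(4))
f=ctrl.grab_frame('side');a=f['img'][110:240,300:420]; b=ctrl.grab_frame('wrist')['img']
cv2.imwrite('pics/g7.png',np.hstack([cv2.resize(a,(400,433)),cv2.resize(b[:,160:520],(400,433))])[:,:,::-1])
"
```

```text
(array([ 496.7, -279.5,  366.1]), array([ 0.2 , -0.66, -0.49]), 0.823, 40.65)
```

View pics/g7.png

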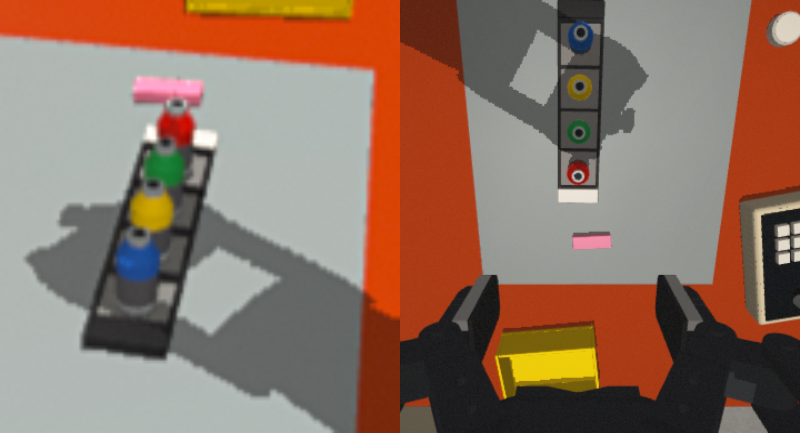

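All four stand upright, nose up, one per pocket. From the black cap to the white cap they are blue (580,38), yellow (579,87), green (578,131), red (578,175). The gripper is clear and empty, so I'm handing in.

```bash
python3 -c "
from h import *; print(ctrl.close_job())"
```

```text
the job is handed in; nothing more can be done
None
```

All four objectives are in the carrier tray, one per pocket, in the reverse order you asked for. Blue, which was nearest the rack's stripe, stands farthest from the white cap. Yellow and green follow, and red stands next to the white cap. I ignored the pink block.

- **Handling:** each one was lowered slowly until it touched the pocket floor (about 5–6 N) and only then released. The largest force I read was about 7 N.
- **Last look:** the side and wrist views showed all four upright, nose up and roughly centred in their pockets. The gripper was raised clear and touching nothing.
- **Time:** the job took about 41 s of the 99 s allowed.
- **Disagreements:** early on, the measured tool position differed from the commanded one by up to about 4 mm. I re-measured before every grasp and placing and corrected for it. No check failed. The hand-in gave no verdict.

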